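Sugar tin out over the shelf rail

TASK

Tea is being made: take the bare-steel sugar tin off the little worktop shelf. Lift it up until it is clear of the front rail, draw it forward over the rail, and stand it upright in the middle of the round cork mat, setting it down rather than dropping it. Leave the green tea tin standing where it is on the shelf.

Things in the scene. Friction and masses are not known exactly. Their poses are not given: they have to be found in the camera images.
- sugar_tin: The sugar tin: a plain closed cylinder of bare shiny steel with a flat lid flush with its wall, 60 mm in diameter and 100 mm tall, about 0.35 kg (0.25 to 0.5 kg). Loose; stands upright on the shelf board on the left or the right of the tea tin. Origin: centre of its underside; z up its axis.
- tea_tin: The tea tin: same shape and size as the sugar tin (60 mm diameter, 100 mm tall, about 0.35 kg) but painted green all over. Loose; stands beside the sugar tin on the shelf, their centres 120 to 170 mm apart. Not to be moved. Origin: centre of its underside; z up.
- rack: Low shelf fixed to the worktop: pale wood, dark steel rails, open above. Origin: centre of its foot on the worktop; x points to its back (away from the robot), y along it. 120 mm deep, 320 long. Board top, where the tins stand, 80 mm above the worktop. Front retaining rail: flat bar along y at x = -59 to -53 mm, top 115 mm above the worktop; equal back bar at x = 53 to 59. Turned up to 9 degrees.
- cork_mat: A round cork mat, 100 mm in diameter and 6 mm thick, fixed on the worktop in front of the shelf (between it and the robot), with nothing else within 50 mm of its edge. Origin: centre of its underside; its top is 6 mm above the worktop.
There are look-alikes about, which are no part of the job. What is shaped like the sugar_tin but purple is not meant. Several things look just like the cork_mat: the one meant starts farthest to the robot's right.

How it is judged:
By the outcome, as a careful person would: the job done as asked, in the order asked, and still so for the second after the job is handed in, with the robot touching nothing.
It also fails if it takes over 32 s, if anything falls off the work surface, if the arm or the gripper's body presses on something with over 40 N, if the wrist force passes 120 N, or if a joint passes its speed limit or range.

ROBOT

A 6-joint arm with a two-finger parallel gripper is mounted at the origin on the work surface. World frame = base frame: x ahead of the robot, y to its left, z up, the work surface at z = 0. Lengths are in m, angles in rad, forces in N, time in s.
With the tool pointing down it reaches from about 0.225 to 0.875 m from the base axis. Payload 3.4 kg.
Tool frame: the origin (TCP) lies midway between the tips of the shut fingers; the grasp point (between the pads) lies 19 mm behind it (manip.grasp_offset is the distance from the TCP to the grasp point, in m); x points along the fingers, y is the direction in which the jaws open and shut, and the axes are right-handed (so a half turn about x gives the same grasp; the last joint's range is limited). The gripper opens to 85 mm and grips with 20 to 120 N. Pads are 22 mm wide; open, the fingers measure 114 mm over their backs; the gripper's body (76 mm by 85 mm) begins 54 mm behind the grasp point. The pads swing forward as they close: fully open they stand 13 mm farther back than shut.
Start: joints at [1.089, 0.276, 1.505, -0, 1.361, -0.121], TCP at [0.203, 0.538, 0.231] pointing down, gripper open.
Joint ranges: [-2.89, 2.89], [-0.75, 2.08], [0.22, 2.7], [-1.18, 4.32], [0.11, 2.71], [-2.7, 2.7]. Speed limits (rad/s): [2.57, 2.57, 3.14, 3.14, 3.14, 3.14].

INTERFACE

Orientations are given as a unit quaternion [w, x, y, z].
In Python, from rig import manip gives the robot as it stands.
- The arm moves only by the shell command python3 -m creep 'ROWS' [OPENING] [FORCE]. ROWS is a JSON object of lists of equal length, an entry for each row: "delta_pos": the shift along the tool's x, y, z in cm, a list of three; "dr": the turn, a rotation vector about the tool's x, y, z in rad, a list of three. In form: {"delta_pos": [[dx, dy, dz], ...], "dr": [[rx, ry, rz], ...]}. A call has 1 to 10 rows; each row is the pose to reach, as a shift and turn from the pose commanded when the call began, along the tool's axes at that moment; what a row does not reach only later rows make up. A row lasts 1/10 s, in which the tool goes at most 50 mm and 8.59 degrees, less where a joint would pass 70% of its speed; a pose out of reach is approached as far as the arm can. A call with a gripper value outside its range is refused whole. OPENING is the opening, from -1 (shut) to 1 (fully open), set as the call begins (- or left out, the last holds). The fingers move at their own pace and stop on an object; FORCE is the grip in N (left out, the last holds). Time passes only in rows, so rows that repeat a pose let the fingers close. It gives the time, the measured TCP pose, the force and the opening at its end, in the units of the state.
- manip.get_state(): the state, without advancing time (a new reading comes with each control period).
- manip.get_image(name): name is "side" or "top" or "wrist"; returns a dict with "pixels" (420x560x3 uint8, blue, green, red), "depth" (420x560 float32, m along the optical axis (not along the pixel's ray), 0 where there is no reading), "intrinsics" (3x3 intrinsics, pixels), "k1" (the pictures are not rectified: a ray, as slopes to the right and down, at radius r is drawn at 1 + k1 r^2 times it, then the intrinsics apply), "rvec" (rotation vector, rad) and "tvec" (3), from world to camera coordinates, as OpenCV has them. Camera axes: x right, y down, z forward; pixel columns grow to the right and rows downward; lengths in m; the calibration is good to about 2 mm. A picture is of the moment at which its call begins.
- manip.sign_off(): hands the job in, once; it reports no verdict.
The state is a dict: "clock": time; "qpos": joint angles; "qd": joint speeds; "effort": joint torques, N m; "position": TCP position; "ee_rot": TCP orientation; "contact_force": force on the tool from outside, world axes, zero at the start; "moment": the same for the moment, N m; "width": finger opening in m.
Only numpy, scipy, OpenCV 4.12 (cv2) and the standard library are available. Lean on these libraries where they do the work, as an engineer would, in place of code of your own. Each camera call takes 0.05 s, during which the arm holds its last target. There are 200 camera calls.

## Working session

There is one attempt and no reset: what is moved stays moved. The work goes in short steps, Python scripts to look and compute and a shell command to move; the robot and the scene stay as the last step left them, time stands still between calls to the robot, and variables do not carry over. Pictures are saved under pics/ and viewed, about 8 in all and at most 12, crops included, and the job is handed in when it is done.

```bash
mkdir -p pics; ls; cat > h.py <<'E'
from rig import manip
import numpy as np, cv2
from scipy.spatial.transform import Rotation as R
def shot(n,name):
    im=manip.get_image(n); cv2.imwrite(f'pics/{name}.png',im['pixels'])
    np.savez(f'pics/{name}.npz',**{k:np.array(v) for k,v in im.items()})
def load(name): return dict(np.load(f'pics/{name}.npz'))
def ray(im,u,v):
    K=im['intrinsics'];k=float(im['k1']); d=np.array([[[u,v]]],float)
    p=cv2.undistortPoints(d,K,np.array([k,0,0,0,0.]))[0,0]
    Rm=cv2.Rodrigues(im['rvec'])[0]; t=im['tvec'].ravel()
    return -Rm.T@t, Rm.T@np.array([p[0],p[1],1.])
def onz(im,u,v,z):
    o,d=ray(im,u,v); return o+d*(z-o[2])/d[2]
def dep(im,u,v):
    o,d=ray(im,u,v); return o+d*im['depth'][int(v),int(u)]
def cloud(im):
    h,w=im['depth'].shape; uu,vv=np.meshgrid(np.arange(w),np.arange(h))
    p=cv2.undistortPoints(np.stack([uu,vv],-1).reshape(-1,1,2).astype(float),im['intrinsics'],np.array([float(im['k1']),0,0,0,0.]))[:,0]
    z=im['depth'].reshape(-1,1); Rm=cv2.Rodrigues(im['rvec'])[0]
    return ((np.c_[p,np.ones(len(p))]*z-im['tvec'].ravel())@Rm).reshape(h,w,3)
E
python3 - <<'E'
from h import *
shot('top','top1');shot('side','side1')
a=cv2.imread('pics/top1.png');b=cv2.imread('pics/side1.png')
s=manip.get_state();print(s, manip.grasp_offset)
E
```

```text
pics
{'clock': 0.1, 'qpos': array([ 1.08899215e+00,  2.76545146e-01,  1.50601369e+00, -2.37399266e-05,
        1.36070641e+00, -1.21028990e-01]), 'qd': array([-0.00093615, -0.00107085, -0.00205364, -0.00143687, -0.00066927,
       -0.00107103]), 'effort': array([ 2.05472468e-03, -4.17695224e+01, -2.46405923e+01,  4.73776299e-05,
        5.86491326e-03,  1.49912603e-05]), 'position': array([0.20278122, 0.5375478 , 0.23051573]), 'ee_rot': array([ 0.69546578,  0.12629376,  0.69580122, -0.12742801]), 'contact_force': array([ 0.50188065, -0.26873935, -0.27777437]), 'moment': array([ 0.02796179,  0.0020551 , -0.00177357]), 'width': 0.08529267746518558} 0.0187
```

View pics/top1.png

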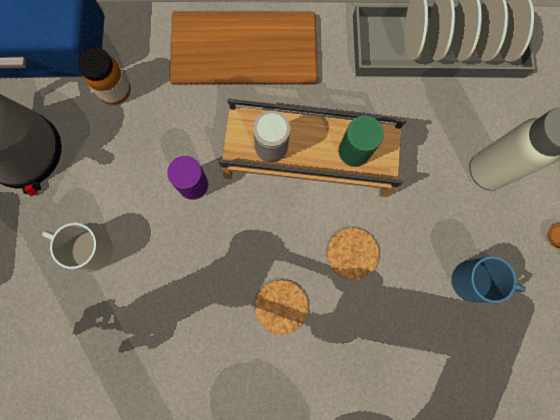

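View pics/side1.png

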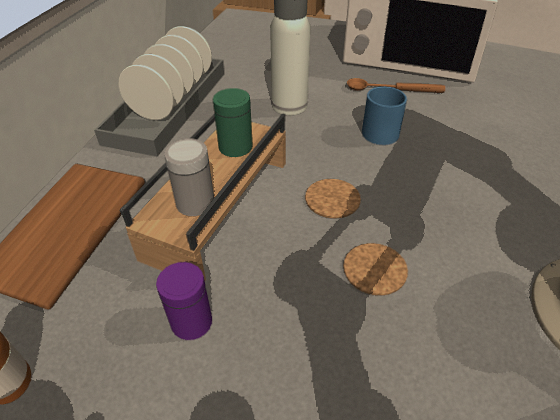

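Top view: steel tin at about (272,135), green tin at (361,140) and a purple look-alike at (188,178) off the shelf. The two cork mats are at (353,252) and (282,306). Next I'll get world positions and check a crop.

```bash
python3 - <<'E'
from h import *
im=load('top1'); C=cloud(im); hsv=cv2.cvtColor(im['pixels'],cv2.COLOR_BGR2HSV)
o,_=ray(im,280,210);print('cam',o)
for n,u,v in [('matA',353,252),('matB',282,306)]: print(n,onz(im,u,v,.006),dep(im,u,v))
def circ(q):
    A=np.c_[2*q,np.ones(len(q))];c=np.linalg.lstsq(A,(q**2).sum(1),rcond=None)[0];return c[:2],np.sqrt(c[2]+c[0]**2+c[1]**2)
for nm in ['top1','side1']:
  im=load(nm);C=cloud(im);P=C.reshape(-1,3); hsv=cv2.cvtColor(im['pixels'],cv2.COLOR_BGR2HSV).reshape(-1,3)
  # tin lids
  m=(P[:,2]>.172)&(P[:,2]<.19)&(im['depth'].ravel()>0)
  mm=m.reshape(420,560).astype(np.uint8)
  n,l,st,ce=cv2.connectedComponentsWithStats(mm)
  for i in range(1,n):
    if st[i,4]>150: 
      q=P[(l==i).ravel()];print(nm,'lid',ce[i],st[i],(q.min(0)+q.max(0))/2,q.max(0)-q.min(0),np.median(q[:,2]))
  m=(P[:,2]>.09)&(P[:,2]<.165)&(im['depth'].ravel()>0);n,l,st,ce=cv2.connectedComponentsWithStats(m.reshape(420,560).astype(np.uint8))
  for i in range(1,n):
    if st[i,4]>250:
      q=P[(l==i).ravel()];print(nm,'wall',ce[i],st[i],q[:,:2].min(0),q[:,:2].max(0),circ(q[:,:2]))
  m=(hsv[:,0]>5)&(hsv[:,0]<22)&(hsv[:,1]>110)&(np.abs(P[:,2]-.006)<.006)
  n,l,st,ce=cv2.connectedComponentsWithStats(cv2.morphologyEx(m.reshape(420,560).astype(np.uint8),cv2.MORPH_CLOSE,np.ones((5,5))))
  for i in range(1,n):
    if st[i,4]>600:
      q=P[(l==i).ravel()];print(nm,'mat',ce[i],st[i],(q.min(0)+q.max(0))/2,q.max(0)-q.min(0),np.median(q[:,2]))
a=cv2.imread('pics/top1.png')[90:345,150:420];cv2.imwrite('pics/crop1.png',cv2.resize(a,None,fx=2.3,fy=2.3,interpolation=cv2.INTER_CUBIC))
E
```

```text
cam [0.37072928 0.03389663 0.89404829]
matA [ 0.44620961 -0.12898512  0.006     ] [ 0.44626384 -0.12910215  0.00536196]
matB [0.34696895 0.00745765 0.006     ] [0.34691452 0.00739708 0.0039656 ]
top1 lid [  2.15662651 115.03012048] [  0  98   7  36 166] [0.65829426 0.46609314 0.17812282] [0.06091537 0.01366918 0.01220795] 0.17620182785503918
top1 lid [271.82434944 128.53810409] [ 254  111   37   36 1076] [0.63120442 0.02540674 0.17833449] [0.06049074 0.05807968 0.01179325] 0.180365938291133
top1 lid [364.30769231 133.31894934] [ 346  115   38   37 1066] [ 0.62300832 -0.12382608  0.17842366] [0.06095874 0.0600168  0.01271861] 0.18046369621347452
top1 lid [520.66129032 151.98709677] [510 123  36  46 310] [ 0.60204196 -0.39006998  0.18102173] [0.07397032 0.05242929 0.01788211] 0.1809316142790133
top1 wall [51.9925616  36.07655354] [   0    0  118   87 6453] [0.74647447 0.30997935] [0.92328645 0.52983471] (array([0.81446855, 0.41937947]), np.float64(0.07230247042982145))
top1 wall [421.03118908  21.16569201] [415   0  13  52 513] [ 0.81711275 -0.26000523] [ 0.92324859 -0.25172503] (array
[... 4388 characters left out ...]
64(0.04337113321483978))
side1 wall [201.07100758 186.11843952] [ 120  114  165  132 3563] [ 0.5543712  -0.19836131] [0.71046872 0.11813345] (array([ 0.64402007, -0.03921251]), np.float64(0.1054111962652476))
side1 wall [179.6745828 282.5860077] [ 156  262   48   43 1558] [0.55058718 0.15001373] [0.61076413 0.2089702 ] (array([0.57930253, 0.1810378 ]), np.float64(0.021751703923388703))
side1 mat [332.47402597 197.97461629] [ 305  179   55   39 1694] [0.42652401 0.14277027 0.27732754] [0.13310508 0.64083956 0.55428908] 0.004912776193606146
side1 mat [375.19422777 268.84087363] [ 344  243   64   52 2564] [0.34598979 0.21149975 0.27724288] [0.09740956 0.5033806  0.5544584 ] 0.004906902368998474
```

View pics/crop1.png

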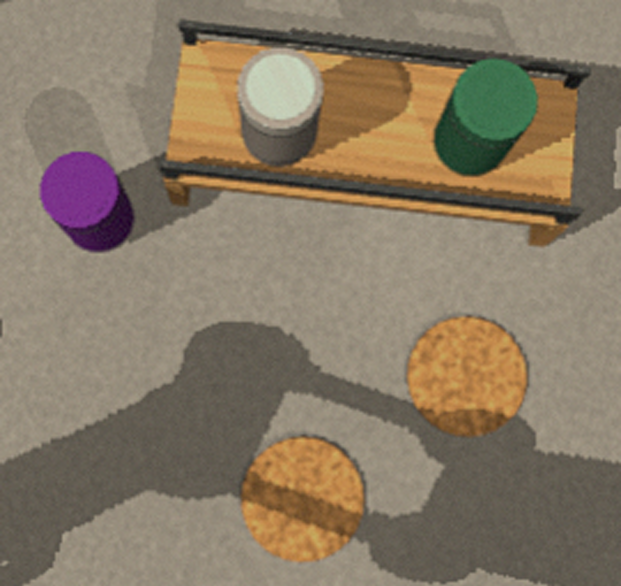

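Steel tin: top px (272,135), crop (281,105). It is the only bare-steel one on the shelf; the purple one (188,178) is excluded. Of the two mats, (353,252) → y=-0.129 and (282,306) → y=+0.008. The right-most is the first, at about (0.445,-0.129), so that one is meant. Next I'll work out the moves.

```bash
python3 - <<'E'
from h import *
P=[]
for nm,c in [('top1',(353,253)),('side1',(332,198))]:
  im=load(nm);hsv=cv2.cvtColor(im['pixels'],cv2.COLOR_BGR2HSV);m=cv2.inRange(hsv,(5,110,30),(22,255,255));m=cv2.morphologyEx(m,cv2.MORPH_CLOSE,np.ones((5,5)))
  n,l,st,ce=cv2.connectedComponentsWithStats(m);i=l[c[1],c[0]]
  cn=max(cv2.findContours((l==i).astype(np.uint8),0,cv2.CHAIN_APPROX_NONE)[0],key=len)
  q=np.array([onz(im,*p,.006)[:2] for p in cn[:,0]]);print(nm,st[i],cv2.minEnclosingCircle(q.astype(np.float32)),(q.min(0)+q.max(0))/2)
  C=cloud(im).reshape(-1,3);r=C[(C[:,2]>.106)&(C[:,2]<.125)&(C[:,1]<.1)&(C[:,1]>-.19)&(C[:,0]>.55)&(C[:,0]<.6)]
  f=cv2.fitLine(r[:,:2].astype(np.float32),cv2.DIST_HUBER,0,.01,.01).ravel();print('rail',f,len(r)); P.append(f)
s=manip.get_state();Rm=R.from_quat(s['ee_rot'],scalar_first=True);print(Rm.as_matrix().round(3))
for yaw in [np.arctan2(f[1],f[0])-np.pi/2 for f in P]: print('yaw deg',np.degrees((yaw+np.pi/2)%np.pi-np.pi/2))
yaw=(np.mean([np.arctan2(f[1],f[0]) for f in P]))%np.pi-np.pi/2
for sg in (1,-1):
  y=sg*np.array([-np.sin(yaw),np.cos(yaw),0]);x=np.array([0,0,-1.]);G=R.from_matrix(np.c_[x,y,np.cross(x,y)])
  print('dr',(Rm.inv()*G).as_rotvec(), 'q6',s['qpos'][5])
for t in [(.6315,.026,.29)]: print('d cm',Rm.inv().apply(np.array(t)-s['position'])*100)
E
```

```text
top1 [ 327  228   52   52 2128] ((0.4441812038421631, -0.12815013527870178), 0.05016394332051277) [ 0.44381229 -0.12821613]
rail [ 0.11886472  0.99291044  0.57451475 -0.05005105] 836
side1 [ 305  179   55   39 1704] ((0.4436328411102295, -0.12474817037582397), 0.051599953323602676) [ 0.44381613 -0.12472405]
rail [ 0.12612076  0.9920149   0.5775313  -0.02463797] 899
[[-0.001  0.353  0.936]
 [-0.001  0.936 -0.353]
 [-1.    -0.002 -0.   ]]
yaw deg -6.826589
yaw deg -7.245485
dr [-0.23796814 -0.00037594  0.00163402] q6 -0.12102899023530764
dr [2.90362351e+00 2.38354267e-03 5.48388315e-04] q6 -0.12102899023530764
d cm [ -5.90439338 -32.73800163  58.16833045]
```

```bash
python3 -m creep '{"delta_pos":[[-4,0,0],[-6,-2,4],[-6,-4.5,8],[-6,-7,12.5],[-6,-9.5,17],[-6,-12,21.5],[-6,-14.5,26],[-6,-17,30],[-6,-19,34],[-6,-21.5,38]],"dr":[[0,0,0],[-0.03,0,0],[-0.06,0,0],[-0.09,0,0],[-0.12,0,0],[-0.15,0,0],[-0.18,0,0],[-0.21,0,0],[-0.238,0,0],[-0.238,0,0]]}' 1 40
python3 - <<'E'
from h import *
s=manip.get_state();Rm=R.from_quat(s['ee_rot'],scalar_first=True)
print(s['qpos'],Rm.as_matrix().round(3));print('d cm',Rm.inv().apply(np.array((.6315,.026,.29))-s['position'])*100)
E
```

```text
clock: 1.1
position: [0.4837, 0.201, 0.291]
ee_rot: [0.706, 0.043, 0.706, -0.043]
contact_force: [0.5, 0.9, 0.5]
width: 0.0853
[ 2.60706786e-01  1.69446813e-01  1.50103787e+00  3.62691482e-04
  1.47122076e+00 -1.18749933e+00] [[-0.     0.122  0.992]
 [ 0.     0.992 -0.122]
 [-1.     0.    -0.   ]]
d cm [  0.08863985 -15.56045064  16.81139169]
```

```bash
python3 -m creep '{"delta_pos":[[0,-3,3.3],[0,-6,6.6],[0,-9,9.8],[0,-12,13],[0,-14.5,15.7],[0,-15.6,16.9],[0,-15.6,16.9],[0,-15.6,16.9]],"dr":[[0,0,0],[0,0,0],[0,0,0],[0,0,0],[0,0,0],[0,0,0],[0,0,0],[0,0,0]]}'
python3 - <<'E'
from h import *
shot('wrist','w1');im=load('w1');C=cloud(im).reshape(-1,3);m=(C[:,2]>.174)&(C[:,2]<.187)&(np.hypot(C[:,0]-.63,C[:,1]-.026)<.045)
q=C[m];print(len(q),(q.min(0)+q.max(0))/2,q.max(0)-q.min(0))
s=manip.get_state();Rm=R.from_quat(s['ee_rot'],scalar_first=True)
print(s['position'],'d cm',Rm.inv().apply(np.array((.6315,.026,.131))-s['position'])*100)
E
```

```text
clock: 1.9
position: [0.6303, 0.0281, 0.2908]
ee_rot: [0.705, 0.044, 0.707, -0.043]
contact_force: [-0.7, -0.2, -0.1]
width: 0.0855
3995 [0.63336901 0.02497864 0.1785928 ] [0.05943538 0.05933918 0.0091059 ]
[0.63012489 0.02857203 0.29123066] d cm [16.02255393 -0.25484882  0.19108634]
```

View pics/w1.png

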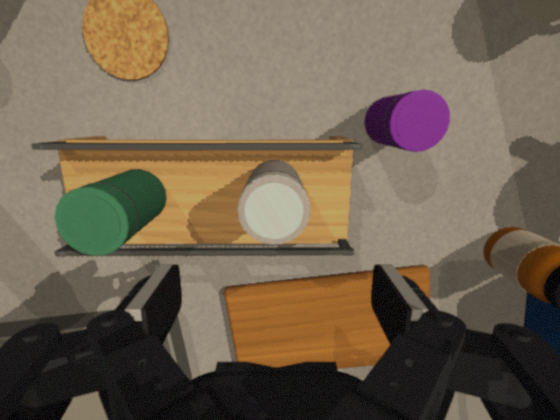

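The wrist view shows the steel tin at (274,205) between the jaws, with its lid at (0.633,0.025). The green tin (95,215) is clear of the left finger, so I'll go down and grip.

```bash
python3 -m creep '{"delta_pos":[[0,-0.3,0.2],[2,-0.3,0.2],[4.5,-0.3,0.2],[7,-0.3,0.2],[9.5,-0.3,0.2],[12,-0.3,0.2],[14,-0.3,0.2],[15.5,-0.3,0.2],[16,-0.3,0.2],[16,-0.3,0.2]],"dr":[[0,0,0],[0,0,0],[0,0,0],[0,0,0],[0,0,0],[0,0,0],[0,0,0],[0,0,0],[0,0,0],[0,0,0]]}' && python3 -m creep '{"delta_pos":[[0,0,0],[0,0,0],[0,0,0],[0,0,0],[0,0,0],[0,0,0],[0,0,0],[0,0,0]],"dr":[[0,0,0],[0,0,0],[0,0,0],[0,0,0],[0,0,0],[0,0,0],[0,0,0],[0,0,0]]}' -1 45
```

```text
clock: 2.95
position: [0.6322, 0.0248, 0.1311]
ee_rot: [0.705, 0.043, 0.706, -0.043]
contact_force: [0.5, -0.7, -0.3]
width: 0.0855
clock: 3.75
position: [0.6338, 0.0246, 0.133]
ee_rot: [0.707, 0.044, 0.705, -0.043]
contact_force: [-0.0, 3.2, 6.6]
width: 0.059
```

```bash
python3 -m creep '{"delta_pos":[[-0.7,0,0],[-1.5,0,0],[-2.5,0,0],[-3.5,0,0],[-4.5,0,0],[-5.5,0,0],[-6.5,0,0],[-7,0,0],[-7,0,0],[-7,0,0]],"dr":[[0,0,0],[0,0,0],[0,0,0],[0,0,0],[0,0,0],[0,0,0],[0,0,0],[0,0,0],[0,0,0],[0,0,0]]}' - 60
python3 - <<'E'
from h import *
shot('side','s2')
im=load('s2');cv2.imwrite('pics/s2c.png',cv2.resize(im['pixels'][20:300,80:440],None,fx=2,fy=2))
s=manip.get_state();Rm=R.from_quat(s['ee_rot'],scalar_first=True)
print(s['position'],s['contact_force'],'fwd d cm',Rm.inv().apply(np.array((.444,-.1265,s['position'][2]))-s['position'])*100)
E
```

```text
clock: 4.75
position: [0.6326, 0.024, 0.2011]
ee_rot: [0.706, 0.043, 0.706, -0.043]
contact_force: [0.2, -0.0, -4.2]
width: 0.0587
[0.63247932 0.023964   0.20080438] [ 0.35280742  0.20885412 -4.99791657] fwd d cm [  0.01824062 -17.24206643 -16.86266647]
```

View pics/s2c.png

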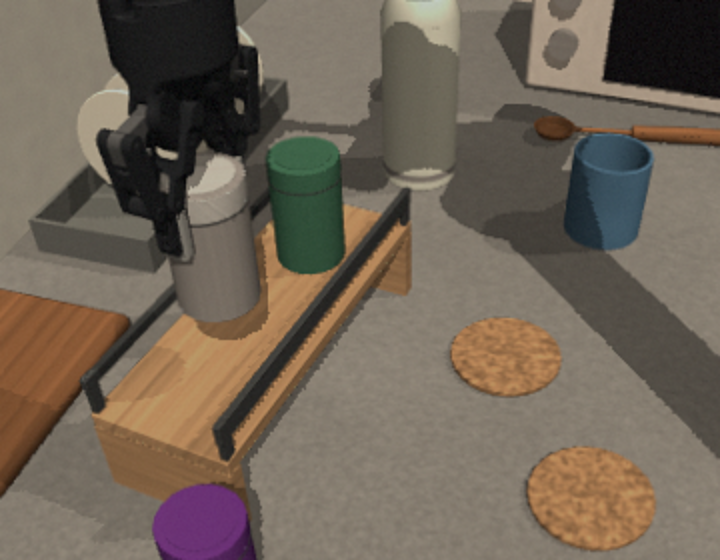

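The side crop shows the tin held upright at (215,235), its underside above the rail, and the tea tin at (307,205) still standing. I'll draw it forward over the rail, then across to the mat.

```bash
python3 -m creep '{"delta_pos":[[0,0,-1],[0,0,-3],[0,0,-5],[0,0,-7.5],[0,0,-10],[0,0,-12.5],[0,-1.5,-14.5],[0,-3.5,-16],[0,-6,-16.9],[0,-8.5,-16.9]],"dr":[[0,0,0],[0,0,0],[0,0,0],[0,0,0],[0,0,0],[0,0,0],[0,0,0],[0,0,0],[0,0,0],[0,0,0]]}' && python3 -m creep '{"delta_pos":[[0,-2.5,0],[0,-5,0],[0,-7,0],[0,-8.3,0],[0,-8.7,0],[0,-8.7,0],[0,-8.7,0],[0,-8.7,0]],"dr":[[0,0,0],[0,0,0],[0,0,0],[0,0,0],[0,0,0],[0,0,0],[0,0,0],[0,0,0]]}'
python3 - <<'E'
from h import *
s=manip.get_state();Rm=R.from_quat(s['ee_rot'],scalar_first=True)
print(s['contact_force'])
for nm in ('side','top'):
  im=manip.get_image(nm);C=cloud(im).reshape(-1,3);m=(im['depth'].ravel()>0)&(np.hypot(C[:,0]-.444,C[:,1]+.1265)<.05)
  q=C[m];b=q[(q[:,2]>.03)&(q[:,2]<.115)];
  if len(b): print(nm,'lowest',np.percentile(b[:,2],[0,1,5]),len(b))
  w=q[(q[:,2]>.08)&(q[:,2]<.14)]
  if len(w)>50:
    c=np.linalg.lstsq(np.c_[2*w[:,:2],np.ones(len(w))],(w[:,:2]**2).sum(1),rcond=None)[0];print(nm,'circ',c[:2],np.sqrt(c[2]+c[0]**2+c[1]**2),len(w))
print(s['position'],'d cm',Rm.inv().apply(np.array((.444,-.1265,.057))-s['position'])*100)
E
```

```text
clock: 5.8
position: [0.4516, -0.0395, 0.2011]
ee_rot: [0.705, 0.043, 0.707, -0.043]
contact_force: [0.2, -0.9, -5.6]
width: 0.0595
clock: 6.6
position: [0.4441, -0.1251, 0.2012]
ee_rot: [0.706, 0.043, 0.706, -0.043]
contact_force: [0.0, -0.1, -4.8]
width: 0.0586
[ 0.02510386 -0.05241615 -4.77787557]
[ 0.44406667 -0.12514318  0.20122944] d cm [ 1.44228488e+01 -1.45050992e-01  1.25470266e-02]
```

```bash
python3 - <<'E'
from h import *
shot('side','s3');shot('top','t3')
for nm in ('s3','t3'):
  im=load(nm);C=cloud(im).reshape(-1,3);m=(im['depth'].ravel()>0)&(np.hypot(C[:,0]-.444,C[:,1]+.1265)<.045)&(C[:,2]>.1)
  q=C[m];print(nm,len(q),np.percentile(q[:,2],[0,1,3,50]) if len(q) else '')
  w=q[(q[:,2]>.145)&(q[:,2]<.175)]
  if len(w)>50:
    c=np.linalg.lstsq(np.c_[2*w[:,:2],np.ones(len(w))],(w[:,:2]**2).sum(1),rcond=None)[0];print(nm,'circ',c[:2],np.sqrt(c[2]+c[0]**2+c[1]**2),len(w))
cv2.imwrite('pics/s3c.png',cv2.resize(load('s3')['pixels'][20:300,180:480],None,fx=2,fy=2))
E
```

```text
s3 4953 [0.14870565 0.15167958 0.15638371 0.26131185]
s3 circ [ 0.44202755 -0.12363512] 0.028786490186266504 520
t3 14332 [0.14848426 0.19265188 0.24928016 0.59845523]
t3 circ [ 0.44203662 -0.12360618] 0.029879689623920336 84
```

View pics/s3c.png

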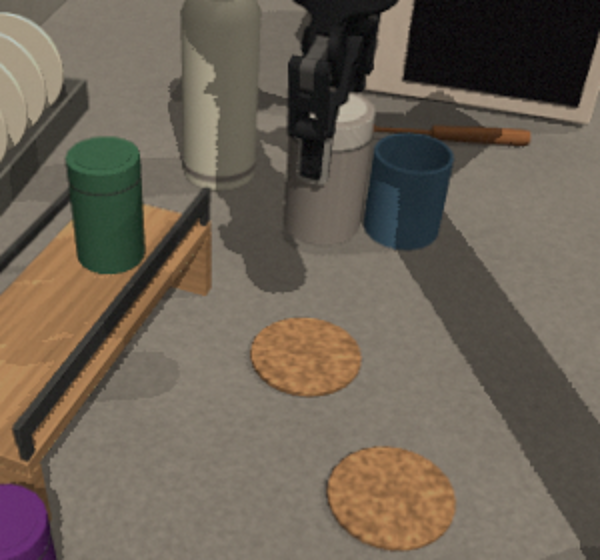

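The side crop shows the tin upright at (325,170), well above the mat at (305,355), with nothing around it. The underside measures about 0.1485 m and the centre is about 3 mm off the mat's centre. I'll correct that and lower it, slowing at the end.

```bash
python3 -m creep '{"delta_pos":[[1,-0.3,0.2],[3,-0.3,0.2],[5.5,-0.3,0.2],[8,-0.3,0.2],[10,-0.3,0.2],[12,-0.3,0.2],[13,-0.3,0.2],[13.6,-0.3,0.2],[13.6,-0.3,0.2],[13.6,-0.3,0.2]],"dr":[[0,0,0],[0,0,0],[0,0,0],[0,0,0],[0,0,0],[0,0,0],[0,0,0],[0,0,0],[0,0,0],[0,0,0]]}' && python3 -m creep '{"delta_pos":[[0.1,0,0],[0.2,0,0],[0.3,0,0],[0.4,0,0],[0.5,0,0],[0.5,0,0],[0.5,0,0]],"dr":[[0,0,0],[0,0,0],[0,0,0],[0,0,0],[0,0,0],[0,0,0],[0,0,0]]}'
```

```text
clock: 7.8
position: [0.4464, -0.1296, 0.0658]
ee_rot: [0.706, 0.043, 0.705, -0.044]
contact_force: [0.7, -0.1, -5.3]
width: 0.059
clock: 8.5
position: [0.4457, -0.1293, 0.0602]
ee_rot: [0.706, 0.043, 0.706, -0.043]
contact_force: [0.7, -0.5, -4.8]
width: 0.0589
```

```bash
python3 -m creep '{"delta_pos":[[0.05,0,0],[0.1,0,0],[0.15,0,0],[0.15,0,0],[0.15,0,0]],"dr":[[0,0,0],[0,0,0],[0,0,0],[0,0,0],[0,0,0]]}'; python3 -m creep '{"delta_pos":[[0.05,0,0],[0.1,0,0],[0.1,0,0],[0.1,0,0]],"dr":[[0,0,0],[0,0,0],[0,0,0],[0,0,0]]}'
```

```text
clock: 9.0
position: [0.4458, -0.1293, 0.059]
ee_rot: [0.706, 0.043, 0.706, -0.043]
contact_force: [-0.4, 0.6, -0.6]
width: 0.0588
clock: 9.4
position: [0.4459, -0.1292, 0.059]
ee_rot: [0.706, 0.043, 0.705, -0.043]
contact_force: [-3.0, 1.0, 8.6]
width: 0.0589
```

Contact: the force went from -5 to +8.6 N. I'll take the preload off, open and retreat upward.

```bash
python3 -m creep '{"delta_pos":[[-0.1,0,0],[-0.1,0,0]],"dr":[[0,0,0],[0,0,0]]}' - 20 && python3 -m creep '{"delta_pos":[[0,0,0],[0,0,0],[0,0,0],[0,0,0],[0,0,0],[0,0,0],[0,0,0],[0,0,0]],"dr":[[0,0,0],[0,0,0],[0,0,0],[0,0,0],[0,0,0],[0,0,0],[0,0,0],[0,0,0]]}' 1 && python3 -m creep '{"delta_pos":[[-1,0,0],[-3,0,0],[-5.5,0,0],[-8,0,0],[-11,0,0],[-14,0,0],[-16,0,0],[-17,0,0],[-17,0,0],[-17,0,0]],"dr":[[0,0,0],[0,0,0],[0,0,0],[0,0,0],[0,0,0],[0,0,0],[0,0,0],[0,0,0],[0,0,0],[0,0,0]]}'
python3 - <<'E'
from h import *
shot('side','s4');shot('wrist','w4')
im=load('w4');C=cloud(im).reshape(-1,3);q=C[(np.abs(C[:,2]-.106)<.007)&(np.hypot(C[:,0]-.444,C[:,1]+.1265)<.05)];print('lid wrist',len(q),(q.min(0)+q.max(0))/2,q.max(0)-q.min(0))
def mat(im):
  m=cv2.inRange(cv2.cvtColor(im['pixels'],cv2.COLOR_BGR2HSV),(5,110,30),(22,255,255)).ravel()>0
  C=cloud(im).reshape(-1,3);q=C[m&(np.abs(C[:,2]-.006)<.008)&(np.hypot(C[:,0]-.444,C[:,1]+.1265)<.06)]
  return cv2.minEnclosingCircle(q[:,:2].astype(np.float32))
print('mat wrist',mat(im));im=load('s4');print('mat side',mat(im))
C=cloud(im).reshape(-1,3);w=C[(C[:,2]>.02)&(C[:,2]<.095)&(np.hypot(C[:,0]-.444,C[:,1]+.1265)<.05)]
c=np.linalg.lstsq(np.c_[2*w[:,:2],np.ones(len(w))],(w[:,:2]**2).sum(1),rcond=None)[0];print('tin side',c[:2])
q=C[(np.abs(C[:,2]-.18)<.006)&(np.hypot(C[:,0]-.6235,C[:,1]+.125)<.045)];print('tea lid',(q.min(0)+q.max(0))/2)
cv2.imwrite('pics/s4c.png',cv2.resize(np.hstack([im['pixels'],load('w4')['pixels']]),None,fx=.71,fy=.71))
E
```

```text
clock: 9.6
position: [0.4459, -0.1293, 0.059]
ee_rot: [0.706, 0.043, 0.706, -0.043]
contact_force: [-1.2, 0.7, 2.8]
width: 0.0589
clock: 10.4
position: [0.4457, -0.1293, 0.0588]
ee_rot: [0.706, 0.043, 0.706, -0.043]
contact_force: [-0.8, -0.9, 0.1]
width: 0.085
clock: 11.4
position: [0.4451, -0.129, 0.2281]
ee_rot: [0.705, 0.044, 0.706, -0.043]
contact_force: [0.3, -0.7, 0.9]
width: 0.0851
lid wrist 3751 [ 0.44550678 -0.12938877  0.10412832] [0.05954936 0.05940371 0.0100694 ]
mat wrist ((0.44646888971328735, -0.12943407893180847), 0.050359487533569336)
mat side ((0.44279950857162476, -0.1291380524635315), 0.052492573857307434)
tin side [ 0.44363316 -0.12794263]
tea lid [ 0.62361958 -0.12331506  0.17773315]
```

View pics/s4c.png

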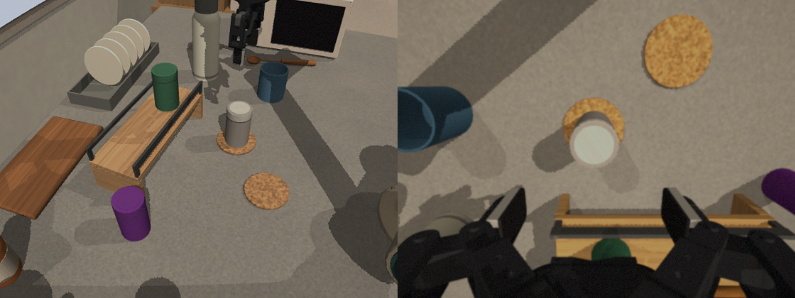

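The picture shows the steel tin upright in the middle of the right-hand mat (side 237,125). The green tin (165,87) is unmoved and the gripper is clear. Handing in.

```bash
python3 -c "
from rig import manip; print(manip.sign_off())"
```

```text
the job is handed in; nothing more can be done
None
```

The sugar tin is standing upright on the right-hand cork mat, and the job is handed in, with the robot's clock at about 11.5 s. I gripped the tin from above and lifted it about 70 mm, so its underside was near 0.149 m against the rail's 0.115 m. I drew it forward over the rail, then lowered it slowly until contact (about 9 N), released it and raised the gripper.

- **Tin on mat:** the wrist camera puts the tin at (0.4455, -0.1294) and the mat at (0.4465, -0.1294). The side camera puts them at (0.4436, -0.1279) and (0.4428, -0.1291). So the tin is about 1–2 mm off centre, with the gripper well clear.
- **Tea tin:** its measured position changed by at most about 2 mm between side views, which is within camera accuracy, and it is still standing on the shelf.
- **Disagreements:** the cameras differed by up to 3.5 mm on where the mat was before the move. I aimed between them, and the close-up wrist view settled it. No check failed.

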